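# Bring freshly lacquered shoes to rest over the drying plate

## Task

Pull the wooden prop out from under the raised end of the hanging shoe tray and leave it standing upright on the bench, a good hand's width clear of the tray. Then take the overhead trolley by its knob, run it along the rail until the tray is centred over the drying plate, take the swing out of the tray by moving the trolley only, and let go with the tray hanging level and practically still there. The lacquer is wet: never touch the tray or shoes with the robot or steady them with anything, do not bang the trolley or make the tray swing wilder than it does by itself, and leave the other things on the bench alone.

Things in the scene. Friction and masses are not known exactly. Their poses are not given: they have to be found in the camera images.
- rail: Fixed overhead rail: aluminium bar 30 wide (x), 25 high, 1000 long along its y, underside 242 and top 267 above the bench, on two grey legs (30 x 35, foot plates 90 x 60) at y = +440 and -540. Origin on the bench surface under the rail's centre line; z up, y along the rail (roughly to the robot's left), x away from the robot.
- trolley (a joint): Trolley position along the rail in m: 0 as parked (60 mm on the +y side of the rail's origin), growing towards the rail's -y; end stops at -0.03 and 0.40. Trolley about 0.5 kg, rubbing with about 1.5 N plus 1 N per m/s, so it stays where it is left.
- knob (a point): Grip point of the trolley's black knob, on its upright axis 310 above the bench. The knob is an upright block 34 (rail x) by 30 (rail y), from 280 to 335 above the bench, on the trolley's flat steel top (50 x 80, top at 280). Axes as the rail's.
- swing (a joint): Swing angle of the hanging tray in rad about its free pivot under the trolley, 170 above the bench, axis along the rail's x. 0 = hanging level at rest; positive = the end on the rail's +y side is up. Propped up at about 0.28 at the start. Accelerating the trolley by a (m/s2) towards the rail's -y gives a swing acceleration of about +a/0.54 rad/s2.
- carrier: The hanging steel tray: plate 210 (x) by 360 (y) by 6, underside 65 below the pivot. Origin on the pivot; axes as the rail's when level. With the shoes 0.88 kg, centre of mass 36 mm below the pivot. Swinging free its period is about 1.47 s (as a simple pendulum 0.54 m long; hidden load changes it a few percent) and, almost frictionless, it takes over a minute to die away.
- shoes: The pair of brown leather shoes with black soles, each 190 x 70 x 64 high, fixed on the tray, toes to the robot, one 142 to each side of the pivot along y. Origin on the tray's upper face (59 below the pivot), midway between the soles. Freshly lacquered: not to be touched. About 0.66 kg the pair, alike in weight.
- tray (a point): Middle of the tray's underside, 65 below the pivot, 105 above the bench when level.
- heater: Drying plate: flat grey box 220 (x) by 380 (y), with two dark steel plates on top (highest point 47), fixed on the bench under the rail line, parallel to it. Origin in the middle of its underside. The tray's middle must stop above its origin along y.
- prop: Loose pale wooden prop, 0.4 kg: foot x -50 to 60, y -85 to 75, 20 thick; grip post 40 x 40, 220 high, at the origin; step x 0 to 60, y -70 to -20, 150 high, under the raised +y end of the tray (overlap 23, load 0.5 N). Origin on the bench under the post; y away from the tray. Moved 25 along its +y it lets the tray drop and swing. Dragged from the top it may tip: lift it a little.
- findings_box: Bystander: red compartment box 140 x 190 x 35, beyond the rail. Origin centre of underside.
- cement_jar: Bystander: jar 70 across and 100 high, beyond the rail. Origin centre of underside.
- hammer: Bystander: hammer lying on the bench to the robot's right. Origin in the handle line on the bench.
Things that resemble listed ones, but are neither listed nor needed, are in the scene too. Of the things like the prop, leave any that is orange or pink; of the rest the smaller one is meant.

How it is judged (in metres and radians):
On the way, in this order (a step that is already met when the one before it is completed fails the run):
1. the prop is drawn out, clear of the tray, which hangs free (distance of prop from where it was at the start of the episode above 0.06 m and contact force between prop and carrier below 0.1 N), for 0.2 s.
2. the tray stays centred over the drying plate and level, its swing damped (y of tray in the frame of heater between -0.02 and 0.02 m and value of joint swing between -0.06 and 0.06 rad), for 2.5 s.
At the end, for the whole second after the job is handed in: Tray middle within 20 mm of the drying plate's middle along the rail, swing staying within 0.06 rad of level, trolley let go and still (under 0.02 m/s); prop upright (0.1 rad), at rest on the bench, over 60 mm from its start and not touching the tray (all of step 1 and all of step 2 and velocity of joint trolley between -0.02 and 0.02 m/s and angle between prop's own z axis and vertical below 0.1 rad and height (world z) of prop below 0.006 m and linear speed of prop below 0.03 m/s).
It fails at once if the robot touches the wet shoes or their tray (contact force between any of the fingers, the arm and carrier above 0.3 N).
It fails at once if the tray is steadied with the prop or a bystander ((distance of prop from where it was at the start of the episode above 0.09 m and contact force between prop and carrier above 0.5 N) or contact force between any of findings_box, cement_jar, hammer and carrier above 0.3 N).
It fails at once if the tray swings beyond 0.42 rad or the trolley is banged along faster than 0.6 m/s (value of joint swing above 0.42 rad or value of joint swing below -0.42 rad or velocity of joint trolley above 0.6 m/s or velocity of joint trolley below -0.6 m/s).
It fails at once if the prop is tipped over (angle between prop's own z axis and vertical above 0.6 rad).
It fails at once if a bystander is moved more than 30 mm (distance of any of findings_box, cement_jar, hammer from where it was at the start of the episode above 0.03 m).
It also fails if it takes over 64 s, if anything falls off the work surface, if the arm or the gripper's body presses on something with over 40 N, if the wrist force passes 120 N, or if a joint passes its speed limit or range.

## Robot

A 6-joint arm with a two-finger parallel gripper is mounted at the origin on the work surface. World frame = base frame: x ahead of the robot, y to its left, z up, the work surface at z = 0. Lengths are in m, angles in degrees, forces in N, time in s.
With the tool pointing down it reaches from about 0.375 to 0.9 m from the base axis. Payload 3.1 kg.
Tool frame: the origin (TCP) lies on the centre line of the jaws, within the pads' length; the fingertips stand 19 mm ahead of it and the grasp point (between the pads) is the TCP (tips_ahead is the distance from the TCP to the fingertips, in m); z points along the fingers, y is the line along which they close (so a half turn about z gives the same grasp; the last joint's range is limited). The gripper opens to 87 mm and grips with 3 to 60 N. Pads are 19 mm wide; open, the fingers measure 117 mm over their backs; the gripper's body (75 mm by 190 mm) begins 51 mm behind the grasp point.
Start: joints at [65.518, 30.224, 82.088, -0, 67.689, -10.227], TCP at [0.154, 0.606, 0.242] pointing down, gripper open.
Joint ranges: [-176.69, 176.69], [-43.24, 126.21], [12.49, 139.97], [-82, 262], [0, 151.66], [-163.58, 163.58]. Speed limits (degrees/s): [159.86, 159.86, 180, 180, 180, 180].

## Interface

Orientations are given as a 3x3 rotation matrix whose columns are the frame's x, y, z axes.
In Python, from rig import read_state, capture, hand_in, trace, landmark_of, tips_ahead gives the robot as it stands.
- The arm moves only by the shell command python3 -m jog 'ROWS'. ROWS is JSON, a list of rows, each an object of numbers: "tx", "ty", "tz": the shift along the tool's x, y, z in cm; "roll": the turn about the tool's z in rad; "jaw": the opening, from 0 (shut) to 1 (fully open). A call has 1 to 8 rows; each row shifts and turns the commanded pose from where the row before left it, along the tool's axes as they then stand; what a row does not reach is not made up. A row lasts 1/10 s, in which the tool goes at most 50 mm and 8.59 degrees, less where a joint would pass 70% of its speed; a pose out of reach is approached as far as the arm can. A call with a gripper value outside its range is refused whole. The fingers move at their own pace and stop on an object; the grip force is fixed at half the most. Time passes only in rows, so rows that do not move let the fingers close. It gives the time, the measured TCP pose, the force, the opening and the grip force at its end, in the units of the state.
- read_state(): the state, without advancing time (a new reading comes with each control period).
- capture(name): name is "scene" or "top" or "wrist"; returns a dict with "img" (384x512x3 uint8, red, green, blue), "vertical_fov" (degrees; the focal length in pixels is half the picture's height over the tangent of half this angle, whatever the lens; pixels are square), "cx", "cy" (the principal point, pixels), "cam_to_world" (4x4, takes a point from camera to world coordinates); the wrist camera has in their place "tool_from_camera" (4x4, takes a point from camera to tool coordinates, whose origin is the TCP and whose axes are the flange's). Camera axes: x right, y up, looking along -z (the intrinsics and any distortion apply to the point x, -y, -z); pixel columns grow to the right and rows downward; lengths in m; the calibration is good to about 2 mm. A picture is of the moment at which its call begins: read the wrist's pose just before it. There is no depth.
- hand_in(): hands the job in; it is judged then, once.
Trained networks look in the newest picture that a camera, given by its name, has taken for a name from the list of things; names that differ only in an ending like _2 or _b are one class to them, and where a whole thing is asked for, a point or a joint stands for the part that bears it (a point fixed in the world has none). Each returns a list of dicts, best first, with "p" (0 to 1); they miss things now and then, are a little off and sometimes report something else, mostly with a low value. They report only what shows in the picture. A call takes as long as a camera call. They do not tell look-alikes from the thing itself.
- trace(camera, thing): "pixels" (384x512 bool, what is visible of it) and "bbox" ([left, top, width, height] in pixels, round what is visible of it).
- landmark_of(camera, thing): "point" ([row, column] in pixels: a listed point, or the origin of a listed thing).
The state is a dict: "time_s": time; "joint_positions": joint angles; "qvel": joint speeds; "tau": joint torques, N m; "position": TCP position; "tcp_rot": TCP orientation; "force": force on the tool from outside, world axes, zero at the start; "moment": the same for the moment, N m; "opening": opening from 0.0 (shut) to 1.0 (fully open); "grasp_force": force on a finger pad.
Only numpy, scipy, OpenCV 4.12 (cv2) and the standard library are available. Lean on these libraries where they do the work, as an engineer would, in place of code of your own. Each camera call takes 0.05 s, during which the arm holds its last target. There are 200 camera calls.

## Working session

There is one attempt and no reset: what is moved stays moved. The work goes in short steps, Python scripts to look and compute and a shell command to move; the robot and the scene stay as the last step left them, time stands still between calls to the robot, and variables do not carry over. Pictures are saved under pics/ and viewed, at most 10 in all, crops included, and the job is handed in when it is done.

```bash
mkdir -p pics; ls
cat > h.py <<'E'
import numpy as np, cv2, json
from rig import *
def cap(n):
    c=capture(n); np.save(f'/tmp/{n}.npy',c,allow_pickle=True); return c
def K(c): 
    f=c['img'].shape[0]/2/np.tan(np.radians(c['vertical_fov'])/2); return f,c['cx'],c['cy']
def ray(c,rc,T=None):
    f,cx,cy=K(c); T=np.array(c['cam_to_world']) if T is None else T
    d=np.array([(rc[1]-cx)/f,-(rc[0]-cy)/f,-1]); return T[:3,3],T[:3,:3]@d
def onz(c,rc,z,T=None):
    o,d=ray(c,rc,T); return o+d*(z-o[2])/d[2]
def proj(c,p,T=None):
    f,cx,cy=K(c); T=np.array(c['cam_to_world']) if T is None else T
    q=T[:3,:3].T@(np.array(p)-T[:3,3]); return np.array([cy+f*q[1]/q[2],cx-f*q[0]/q[2]])
def tri(a,b):
    (o1,d1),(o2,d2)=a,b; A=np.stack([d1,-d2],1); s=np.linalg.lstsq(A,o2-o1,rcond=None)[0]
    p,q=o1+s[0]*d1,o2+s[1]*d2; return (p+q)/2,np.linalg.norm(p-q)
def save(n,img,s=1):
    cv2.imwrite(f'pics/{n}.png',cv2.resize(img[:,:,::-1],None,fx=s,fy=s))
E
python3 - <<'E'
from h import *
np.set_printoptions(precision=4,suppress=True)
C={n:cap(n) for n in('scene','top')}
print([ (k,v) for k,v in C['scene'].items() if k!='img'])
save('both',np.vstack([C['scene']['img'],C['top']['img']]),0.78)
for n in C:
    for t in ['rail','trolley','knob','heater','prop','tray','shoes','carrier','findings_box','cement_jar','hammer']:
        print(n,t,[(round(float(d['p']),2),np.round(d['point'],1).tolist()) for d in landmark_of(n,t)][:4])
E
```

```text
pics
[('vertical_fov', 52.86997391837194), ('cx', 256.2572796076999), ('cy', 187.74036259809955), ('cam_to_world', array([[-0.0757, -0.8119,  0.5789,  1.3354],
       [ 0.9971, -0.0688,  0.0338,  0.1216],
       [ 0.0124,  0.5798,  0.8147,  1.3064],
       [ 0.    ,  0.    ,  0.    ,  1.    ]]))]
scene rail [(0.8, [229.3, 232.8]), (0.27, [211.6, 311.1])]Traceback (most recent call last):
  File "<stdin>", line 8, in <module>
ValueError: it knows: carrier, cement_jar, findings_box, hammer, heater, knob, prop, rail, shoes, tray
```

Run:
```python
from h import *
np.set_printoptions(precision=4,suppress=True)
C={n:cap(n) for n in('scene','top')}
for n in C:
    for t in ['rail','knob','heater','prop','tray','shoes','carrier','findings_box','cement_jar','hammer']:
        print(n,t,[(round(float(d['p']),2),np.round(d['point'],1).tolist(),onz(C[n],d['point'],dict(rail=0.,knob=.31,tray=.105,shoes=.111,carrier=.17).get(t,0))[:2].round(3).tolist()) for d in landmark_of(n,t)][:4])
save('top',C['top']['img'],1.5)
save('scene',C['scene']['img'],1.5)
```

```text
scene rail [(0.76, [231.6, 233.5], [0.62, -0.004])]
scene knob [(0.67, [185.8, 245.5], [0.623, 0.046])]
scene heater [(0.94, [228.0, 180.7], [0.622, -0.208])]
scene prop [(0.92, [209.1, 385.6], [0.468, 0.593]), (0.75, [165.4, 321.3], [0.264, 0.34]), (0.59, [173.1, 213.5], [0.346, -0.12]), (0.58, [213.3, 305.8], [0.515, 0.273])]
scene tray [(0.94, [216.4, 251.0], [0.61, 0.062])]
scene shoes []
scene carrier [(0.81, [207.3, 248.9], [0.613, 0.055])]
scene findings_box [(0.62, [262.0, 288.4], [0.729, 0.21]), (0.4, [184.0, 248.8], [0.391, 0.035])]
scene cement_jar [(0.57, [273.6, 229.3], [0.792, -0.0])]
scene hammer [(0.91, [169.8, 148.2], [0.352, -0.4]), (0.46, [232.1, 232.3], [0.623, -0.008])]
top rail [(0.87, [180.2, 268.1], [0.601, -0.01])]
top knob [(0.81, [164.2, 254.9], [0.621, 0.049])]
top heater [(0.95, [174.7, 313.7], [0.621, -0.205])]
top prop [(0.91, [244.2, 294.9], [0.329, -0.116]), (0.61, [264.0, 183.9], [0.254, 0.35]), (0.57, [211.9, 200.7], [0.471, 0.278]), (0.56, [213.2, 128.2], [0.471, 0.585])]
top tray [(0.61, [174.8, 249.0], [0.611, 0.071])]
top shoes []
top carrier [(0.86, [172.9, 257.4], [0.609, 0.038])]
top findings_box [(0.98, [149.0, 219.5], [0.74, 0.196])]
top cement_jar [(0.81, [137.9, 267.7], [0.784, -0.012]), (0.41, [164.0, 255.7], [0.672, 0.042])]
top hammer [(0.95, [236.0, 363.2], [0.358, -0.405])]
```

View pics/both.png

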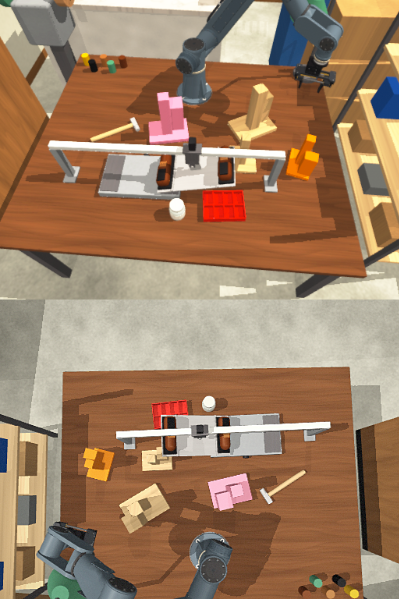

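The first picture shows the arm at the right of the scene view. In the top view, the rail runs left to right at about row 430 of the stacked picture. Four things look like the prop (top-camera pixels, row/col):
- orange: (213,128)
- pink: (244,295)
- large pale: (264,184)
- small pale, beside the tray's raised end: (212,201)

The small pale one fits the description, so I'll check it in a close crop.

Run:
```python
from h import *
np.set_printoptions(precision=4,suppress=True)
t=np.load('/tmp/top.npy',allow_pickle=True).item();s=np.load('/tmp/scene.npy',allow_pickle=True).item()
a=cv2.resize(t['img'][140:240,150:270],(480,400),interpolation=cv2.INTER_CUBIC)
b=cv2.resize(s['img'][150:270,200:350],(500,400),interpolation=cv2.INTER_CUBIC)
save('crop',np.hstack([a,b]),0.81)
print(tri(ray(t,(211.9,200.7)),ray(s,(213.3,305.8))))
print(tri(ray(t,(164.2,254.9)),ray(s,(185.8,245.5))))
print(tri(ray(t,(174.7,313.7)),ray(s,(228,180.7))))
print(read_state())
```

```text
(array([ 0.4746,  0.283 , -0.0635]), np.float64(0.0053496847307103485))
(array([0.621 , 0.047 , 0.3078]), np.float64(0.0031534464348679744))
(array([ 0.6216, -0.2064,  0.0002]), np.float64(0.003892314753519272))
{'time_s': 1.25, 'joint_positions': array([ 65.5184,  30.2238,  82.0884,   0.0016,  67.6885, -10.2268]), 'qvel': array([ 0.0485,  0.0034,  0.0642,  0.0121,  0.077 , -0.0346]), 'tau': array([ -0.0005, -44.0015, -17.6982,   0.0634,   0.0504,  -0.    ]), 'position': array([0.1538, 0.6057, 0.2415]), 'tcp_rot': array([[-0.9692,  0.2462, -0.    ],
       [ 0.2462,  0.9692, -0.    ],
       [ 0.    , -0.    , -1.    ]]), 'force': array([-0.6032,  0.3647, -0.5311]), 'moment': array([-0.028 , -0.0457, -0.0043]), 'grasp_force': 0.0, 'opening': 0.9982973818549203}
```

View pics/crop.png

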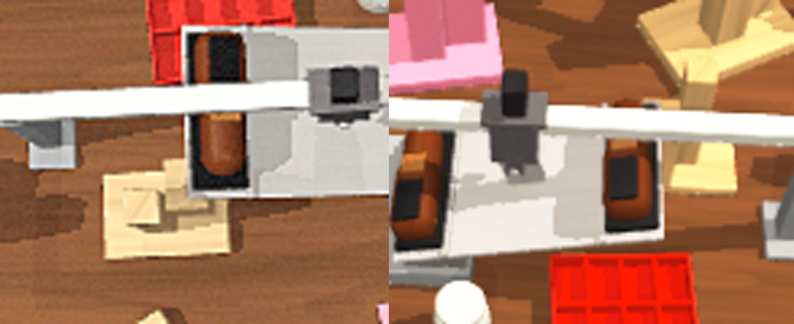

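The crop confirms it: the small pale prop is at crop (145,207). Its step is under the tray's raised end and its post is to the left and towards the robot. Next I'll fit the rail's heading and the prop's pose.

Run:
```python
from h import *
np.set_printoptions(precision=4,suppress=True)
t=np.load('/tmp/top.npy',allow_pickle=True).item();s=np.load('/tmp/scene.npy',allow_pickle=True).item()
cap('top');cap('scene')
for n,c in(('top',t),('scene',s)):
    r=trace(n,'rail')[0]; m=r['pixels']
    # rail bar white pixels: bar points
    h=trace(n,'heater')[0]['pixels']
    for d in trace(n,'prop'):
        print(n,d['p'],d['bbox'])
    ys,xs=np.nonzero(m); P=[]
    for x in np.unique(xs):
        yy=ys[xs==x]
        if n=='top': P.append(onz(c,(yy.min(),x),.267)[:2])
        else: P.append(onz(c,(yy.min(),x),.267)[:2])
    P=np.array(P); l=cv2.fitLine(P.astype(np.float32),cv2.DIST_HUBER,0,.001,.001).ravel(); print('rail',l, P[[0,-1]])
print('post top',onz(t,(203.9,193.8),.22),'foot',[onz(t,p,.02)[:2] for p in((194.9,182.1),(219.6,182.1),(217.8,220.4))])
# post pixels zoom
g=t['img'][185:225,175:230]
save('zp',cv2.resize(np.hstack([g]),None,fx=14,fy=14,interpolation=cv2.INTER_NEAREST))
```

```text
Traceback (most recent call last):
IndexError: list index out of range
```

Run:
```python
from h import *
np.set_printoptions(precision=4,suppress=True)
t=np.load('/tmp/top.npy',allow_pickle=True).item()
im=t['img'].astype(int)
P=[]
for x in list(range(155,205))+list(range(290,420)):
    col=im[140:200,x]; w=np.nonzero((col.min(1)>225))[0]
    if len(w)>2: P.append(onz(t,(140+w.mean(),x),.267)[:2])
P=np.array(P,np.float32); l=cv2.fitLine(P,cv2.DIST_HUBER,0,.001,.001).ravel(); print('rail',l,len(P),P[[0,-1]], 'x at y=.05,-.2', [l[2]+(y-l[3])*l[0]/l[1] for y in(.05,-.2)])
print('post top',onz(t,(203.9,193.8),.22),'foot',[onz(t,p,.02)[:2] for p in((194.9,182.1),(219.6,182.1),(217.8,220.4))])
save('zp',cv2.resize(t['img'][185:225,175:230],None,fx=14,fy=14,interpolation=cv2.INTER_NEAREST))
```

```text
rail [ 0.0286 -0.9996  0.6195 -0.1371] 180 [[ 0.6037  0.4112]
 [ 0.6303 -0.5484]] x at y=.05,-.2 [np.float32(0.61419475), np.float32(0.6213476)]
post top [0.4903 0.2774 0.22  ] foot [array([0.5431, 0.3533]), array([0.4396, 0.3537]), array([0.4442, 0.1937])]
```

View pics/zp.png

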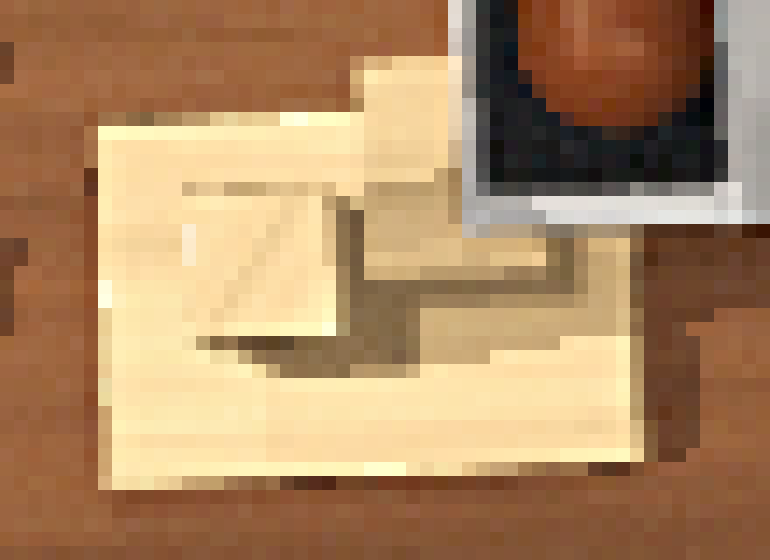

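The zoom shows the prop's foot edges parallel to the rail. That puts the prop origin at about (0.491, 0.279), the rail yaw at about 1.6° and the knob at about (0.621, 0.047). I'll rise, align the tool with the rail and travel over the prop.

```bash
python3 -m jog '[{"tz":-5,"roll":-0.1385,"jaw":0.75},{"tz":-5,"roll":-0.1385,"jaw":0.75},{"tz":-5,"jaw":0.75},{"tx":-3,"ty":-3,"jaw":0.75},{"tx":-3,"ty":-3,"jaw":0.75},{"tx":-3,"ty":-3,"jaw":0.75},{"tx":-3,"ty":-3,"jaw":0.75},{"tx":-3,"ty":-3,"jaw":0.75}]'
python3 -m jog '[{"tx":-3,"ty":-3,"jaw":0.75},{"tx":-3,"ty":-3,"jaw":0.75},{"tx":-3,"ty":-3,"jaw":0.75},{"tx":-3,"ty":-3,"jaw":0.75},{"tx":-3,"ty":-3,"jaw":0.75},{"jaw":0.75},{"jaw":0.75},{"jaw":0.75}]'
python3 - <<'E'
from h import *
np.set_printoptions(precision=4,suppress=True)
st=read_state(); print(st['position'],st['tcp_rot'],st['opening'])
w=cap('wrist'); print(w.keys()); T=np.eye(4);T[:3,:3]=st['tcp_rot'];T[:3,3]=st['position']; T=T@np.array(w['tool_from_camera'])
np.save('/tmp/T.npy',T)
img=w['img'].copy()
o=np.array([.491,.279]);ex=np.array([.9996,.0286]);ey=np.array([-.0286,.9996])
def box(x0,x1,y0,y1,z,col):
    q=[proj(w,np.r_[o+ex*a+ey*b,z],T)[::-1] for a,b in((x0,y0),(x1,y0),(x1,y1),(x0,y1))]
    cv2.polylines(img,[np.round(np.array(q)).astype(np.int32)],True,col,1)
box(-.02,.02,-.02,.02,.22,(255,0,0));box(0,.06,-.07,-.02,.15,(0,0,255));box(-.05,.06,-.085,.075,.02,(0,255,0))
save('w1',img,1.5)
E
```

```text
[0.1539 0.6058 0.2415] [[-0.9692  0.2462 -0.    ]
 [ 0.2462  0.9692 -0.    ]
 [ 0.     -0.     -1.    ]] 0.9987062419436963
dict_keys(['img', 'vertical_fov', 'cx', 'cy', 'tool_from_camera'])$[0]: bad value
$[0]: bad value
```

View pics/w1.png

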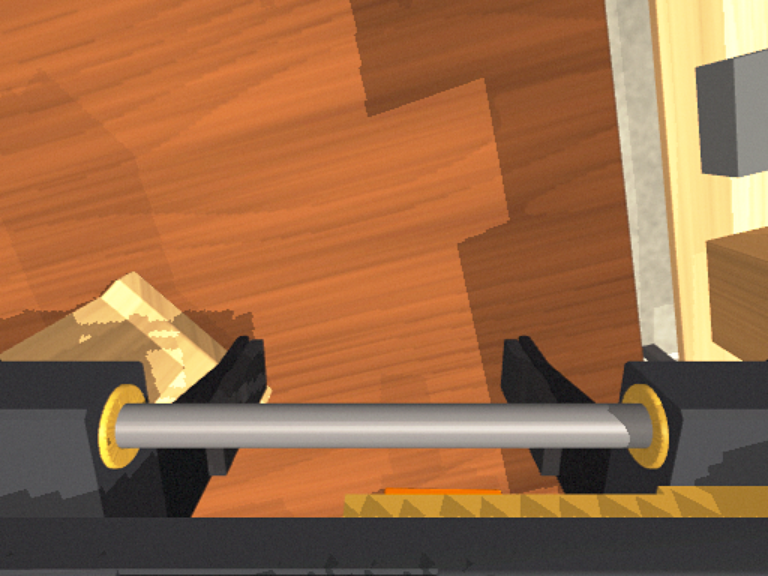

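The move was refused, so this picture only shows the start pose, with the big pale prop at the lower left. Each row probably needs every key.

```bash
python3 -m jog '[{"tx":0,"ty":0,"tz":-5,"roll":-0.1385,"jaw":0.75},{"tx":0,"ty":0,"tz":-5,"roll":-0.1385,"jaw":0.75},{"tx":0,"ty":0,"tz":-5,"roll":0,"jaw":0.75}]'
```

```text
time_s: 1.8
position: [0.1537, 0.6054, 0.3929]
tcp_rot: [[-1.0, -0.031, -0.0], [-0.031, 1.0, -0.001], [0.0, -0.001, -1.0]]
force: [0.7, 1.0, -0.0]
opening: 0.811
grasp_force: 0.0
```

```bash
python3 -m jog '[{"tx":-3,"ty":-3,"tz":0,"roll":0,"jaw":0.75},{"tx":-3,"ty":-3,"tz":0,"roll":0,"jaw":0.75},{"tx":-3,"ty":-3,"tz":0,"roll":0,"jaw":0.75},{"tx":-3,"ty":-3,"tz":0,"roll":0,"jaw":0.75},{"tx":-3,"ty":-3,"tz":0,"roll":0,"jaw":0.75},{"tx":-3,"ty":-3,"tz":0,"roll":0,"jaw":0.75},{"tx":-3,"ty":-3,"tz":0,"roll":0,"jaw":0.75},{"tx":-3,"ty":-3,"tz":0,"roll":0,"jaw":0.75}]'
python3 -m jog '[{"tx":-3,"ty":-3,"tz":0,"roll":0,"jaw":0.75},{"tx":-3,"ty":-3,"tz":0,"roll":0,"jaw":0.75},{"tx":-2.7,"ty":-3.5,"tz":0,"roll":0,"jaw":0.75},{"tx":0,"ty":0,"tz":0,"roll":0,"jaw":0.75},{"tx":0,"ty":0,"tz":0,"roll":0,"jaw":0.75}]'
cat > wl.py <<'E'
from h import *
import sys
np.set_printoptions(precision=4,suppress=True)
st=read_state(); print(st['position'],st['tcp_rot'][:,1],st['opening'])
w=cap('wrist'); T=np.eye(4);T[:3,:3]=st['tcp_rot'];T[:3,3]=st['position']; T=T@np.array(w['tool_from_camera'])
np.save('/tmp/T.npy',T)
img=w['img'].copy()
o=np.array([.491,.279]);ex=np.array([.9996,.0286]);ey=np.array([-.0286,.9996])
def box(x0,x1,y0,y1,z,col):
    q=[proj(w,np.r_[o+ex*a+ey*b,z],T)[::-1] for a,b in((x0,y0),(x1,y0),(x1,y1),(x0,y1))]
    cv2.polylines(img,[np.round(np.array(q)).astype(np.int32)],True,col,1)
box(-.02,.02,-.02,.02,.22,(255,0,0));box(0,.06,-.07,-.02,.15,(0,0,255));box(-.05,.06,-.085,.075,.02,(0,255,0))
o=np.array([.621,.047]); box(-.017,.017,-.015,.015,.335,(255,0,255))
save(sys.argv[1],img,1.5)
E
python3 wl.py w2
```

```text
time_s: 2.6
position: [0.4015, 0.3713, 0.3917]
tcp_rot: [[-1.0, -0.028, 0.0], [-0.028, 1.0, 0.0], [-0.0, 0.0, -1.0]]
force: [0.3, 0.4, -0.2]
opening: 0.748
grasp_force: 0.0
time_s: 3.1
position: [0.4906, 0.2793, 0.3913]
tcp_rot: [[-1.0, -0.026, -0.001], [-0.026, 1.0, 0.0], [0.001, 0.0, -1.0]]
force: [-0.3, -0.1, 0.3]
opening: 0.749
grasp_force: 0.0
[0.4906 0.2793 0.3913] [-0.0256  0.9997  0.0004] 0.7492022519536359
```

View pics/w2.png

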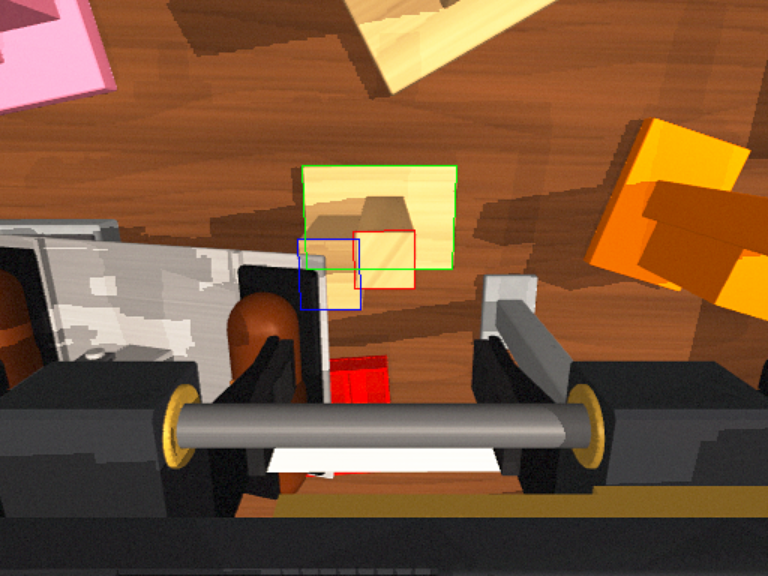

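The overlaid model lines up with the prop in the picture: post top at (385,260), foot at (380,217), step at (330,275). I'll descend and grip the post.

```bash
python3 -m jog '[{"tx":0,"ty":0,"tz":5,"roll":0,"jaw":0.75},{"tx":0,"ty":0,"tz":5,"roll":0,"jaw":0.75},{"tx":0,"ty":0,"tz":5,"roll":0,"jaw":0.75},{"tx":0,"ty":0,"tz":3,"roll":0,"jaw":0.75},{"tx":0,"ty":0,"tz":1.6,"roll":0,"jaw":0.75},{"tx":0,"ty":0,"tz":0,"roll":0,"jaw":0.75}]'
python3 -m jog '[{"tx":0,"ty":0,"tz":0,"roll":0,"jaw":0.3},{"tx":0,"ty":0,"tz":0,"roll":0,"jaw":0.3},{"tx":0,"ty":0,"tz":0,"roll":0,"jaw":0.3},{"tx":0,"ty":0,"tz":0,"roll":0,"jaw":0.3},{"tx":0,"ty":0,"tz":0,"roll":0,"jaw":0.3},{"tx":0,"ty":0,"tz":0,"roll":0,"jaw":0.3}]'
```

```text
time_s: 3.75
position: [0.4872, 0.2809, 0.1931]
tcp_rot: [[-1.0, -0.031, -0.006], [-0.031, 1.0, -0.002], [0.006, -0.002, -1.0]]
force: [-0.3, -0.2, -0.3]
opening: 0.747
grasp_force: 0.0
time_s: 4.35
position: [0.4907, 0.2806, 0.1966]
tcp_rot: [[-1.0, -0.028, 0.002], [-0.028, 1.0, 0.001], [-0.002, 0.001, -1.0]]
force: [-2.1, 2.0, 5.5]
opening: 0.456
grasp_force: 30.0
```

```bash
python3 -m jog '[{"tx":0,"ty":0,"tz":-0.5,"roll":0,"jaw":0.3},{"tx":0,"ty":0.8,"tz":0,"roll":0,"jaw":0.3},{"tx":0.5,"ty":3,"tz":0,"roll":0,"jaw":0.3},{"tx":0.8,"ty":4,"tz":0,"roll":0,"jaw":0.3},{"tx":0.7,"ty":3,"tz":0,"roll":0,"jaw":0.3},{"tx":0,"ty":1.2,"tz":0,"roll":0,"jaw":0.3},{"tx":0,"ty":0,"tz":0,"roll":0,"jaw":0.3},{"tx":0,"ty":0,"tz":0,"roll":0,"jaw":0.3}]'
```

```text
time_s: 5.15
position: [0.4665, 0.3986, 0.1998]
tcp_rot: [[-1.0, -0.029, -0.001], [-0.029, 1.0, -0.002], [0.001, -0.002, -1.0]]
force: [-0.2, -0.0, -4.1]
opening: 0.46
grasp_force: 30.0
```

```bash
python3 -m jog '[{"tx":0,"ty":0,"tz":0.2,"roll":0,"jaw":0.3},{"tx":0,"ty":0,"tz":0.2,"roll":0,"jaw":0.3},{"tx":0,"ty":0,"tz":0,"roll":0,"jaw":0.3}]'
```

```text
time_s: 5.45
position: [0.4672, 0.3985, 0.1968]
tcp_rot: [[-1.0, -0.027, 0.0], [-0.027, 1.0, -0.0], [-0.0, -0.0, -1.0]]
force: [-0.1, -0.8, -0.6]
opening: 0.457
grasp_force: 30.0
```

Run:
```python
from h import *
np.set_printoptions(precision=4,suppress=True)
for n in('scene',):
    c=cap(n); save('s3',c['img'][120:290,100:400],2.4)
```

```text
(no output)
```

View pics/s3.png

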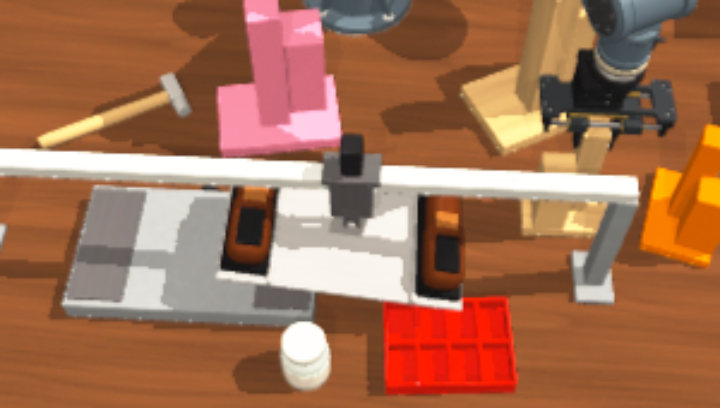

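The prop stands on the bench at crop (560,195), clear of the tray, and the tray hangs free and is swinging. I'll release the prop, rise and go over to the knob.

```bash
python3 -m jog '[{"tx":0,"ty":0,"tz":0,"roll":0,"jaw":0.8},{"tx":0,"ty":0,"tz":0,"roll":0,"jaw":0.8},{"tx":0,"ty":0,"tz":0,"roll":0,"jaw":0.8},{"tx":0,"ty":0,"tz":-4,"roll":0,"jaw":0.8},{"tx":0,"ty":0,"tz":-5,"roll":0,"jaw":0.8},{"tx":0,"ty":0,"tz":-5,"roll":0,"jaw":0.8},{"tx":0,"ty":0,"tz":-5,"roll":0,"jaw":0.8},{"tx":0,"ty":0,"tz":-1,"roll":0,"jaw":0.8}]'
python3 -m jog '[{"tx":-1.8,"ty":-4.4,"tz":0,"roll":0,"jaw":0.8},{"tx":-1.8,"ty":-4.4,"tz":0,"roll":0,"jaw":0.8},{"tx":-1.8,"ty":-4.4,"tz":0,"roll":0,"jaw":0.8},{"tx":-1.8,"ty":-4.4,"tz":0,"roll":0,"jaw":0.8},{"tx":-1.8,"ty":-4.4,"tz":0,"roll":0,"jaw":0.8},{"tx":-1.8,"ty":-4.4,"tz":0,"roll":0,"jaw":0.8},{"tx":-1.8,"ty":-4.4,"tz":0,"roll":0,"jaw":0.8},{"tx":-1.8,"ty":-4.4,"tz":0,"roll":0,"jaw":0.8}]'
python3 -m jog '[{"tx":0,"ty":0,"tz":0,"roll":0,"jaw":0.8},{"tx":0,"ty":0,"tz":0,"roll":0,"jaw":0.8}]'
python3 wl.py w4
```

```text
time_s: 6.3
position: [0.4691, 0.4012, 0.4047]
tcp_rot: [[-1.0, -0.029, 0.013], [-0.029, 1.0, 0.008], [-0.013, 0.007, -1.0]]
force: [0.4, 0.3, -0.0]
opening: 0.803
grasp_force: 0.0
time_s: 7.1
position: [0.6211, 0.05, 0.3962]
tcp_rot: [[-1.0, -0.028, -0.0], [-0.028, 1.0, 0.0], [0.0, 0.0, -1.0]]
force: [-0.2, 0.2, 0.7]
opening: 0.797
grasp_force: 0.0
time_s: 7.3
position: [0.6208, 0.0506, 0.3957]
tcp_rot: [[-1.0, -0.026, -0.001], [-0.026, 1.0, 0.001], [0.001, 0.001, -1.0]]
force: [-0.5, 0.9, -0.4]
opening: 0.799
grasp_force: 0.0
[0.6208 0.0506 0.3957] [-0.0257  0.9997  0.0008] 0.7992781630628761
```

View pics/w4.png

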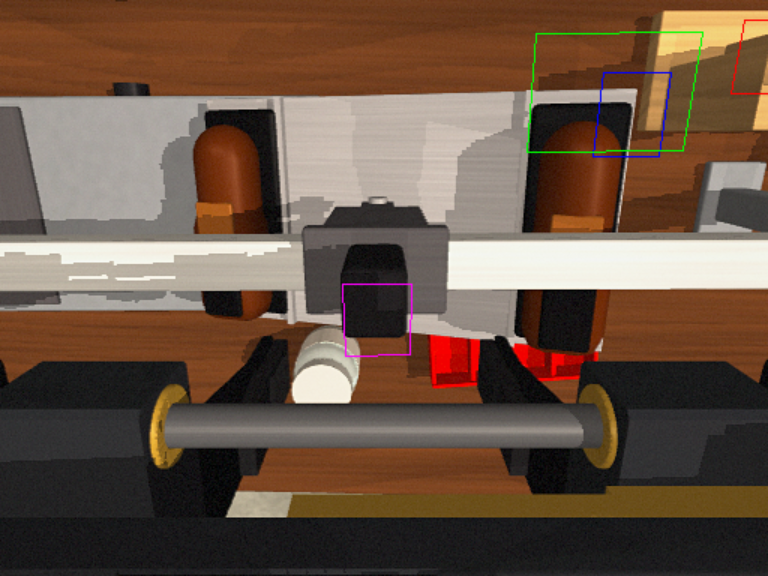

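The knob's top is at about (376,302) and sits roughly 7 mm nearer the robot than my box, so x ≈ 0.614, which matches the rail line fit. I'll adjust, descend and grip. After that the wrist camera moves with the trolley, so it can track the shoes to measure the swing.

```bash
python3 -m jog '[{"tx":0.7,"ty":-0.3,"tz":2,"roll":0,"jaw":0.8},{"tx":0,"ty":0,"tz":3,"roll":0,"jaw":0.8},{"tx":0,"ty":0,"tz":2.4,"roll":0,"jaw":0.8},{"tx":0,"ty":0,"tz":1,"roll":0,"jaw":0.8},{"tx":0,"ty":0,"tz":0,"roll":0,"jaw":0.5},{"tx":0,"ty":0,"tz":0,"roll":0,"jaw":0.2},{"tx":0,"ty":0,"tz":0,"roll":0,"jaw":0.2},{"tx":0,"ty":0,"tz":0,"roll":0,"jaw":0.2}]'
python3 -m jog '[{"tx":0,"ty":0,"tz":0,"roll":0,"jaw":0.2},{"tx":0,"ty":0,"tz":0,"roll":0,"jaw":0.2},{"tx":0,"ty":0,"tz":0,"roll":0,"jaw":0.2}]'
cat > sw.py <<'E'
from h import *
import sys
np.set_printoptions(precision=4,suppress=True)
N=int(sys.argv[1]); ts=[];ims=[]
st=read_state(); T=np.eye(4);T[:3,:3]=st['tcp_rot'];T[:3,3]=st['position']
for i in range(N):
    ts.append(read_state()['time_s']); w=capture('wrist'); ims.append(w['img'])
np.savez('/tmp/sw.npz',ts=ts,ims=ims); np.save('/tmp/wrist.npy',{k:v for k,v in w.items() if k!='img'},allow_pickle=True); np.save('/tmp/T.npy',T@np.array(w['tool_from_camera']))
print(st['position'],ts[0],ts[-1],read_state()['time_s']); save(sys.argv[2],ims[0],1.0); save(sys.argv[2]+'b',np.hstack([ims[0],ims[N//3]]),.78)
E
python3 sw.py 36 a
```

```text
time_s: 8.15
position: [0.6144, 0.0486, 0.314]
tcp_rot: [[-1.0, -0.028, 0.003], [-0.028, 1.0, -0.0], [-0.003, -0.0, -1.0]]
force: [-0.2, 0.5, -0.1]
opening: 0.523
grasp_force: 0.0
time_s: 8.45
position: [0.6141, 0.048, 0.3133]
tcp_rot: [[-1.0, -0.028, 0.001], [-0.028, 1.0, -0.001], [-0.001, -0.001, -1.0]]
force: [-0.2, -0.2, 2.6]
opening: 0.34
grasp_force: 30.0
[0.6141 0.048  0.3133] 8.45 10.2 10.25
```

View pics/ab.png

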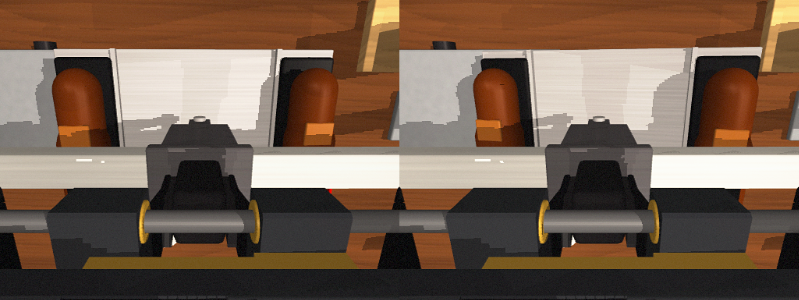

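The two frames show both shoes, left at (75,105) and right at (312,105), shifting with the swing while the trolley stays fixed. I'll track them and fit a sinusoid.

```bash
cat > fit.py <<'E'
from h import *
from scipy.optimize import curve_fit
np.set_printoptions(precision=4,suppress=True)
z=np.load('/tmp/sw.npz');ts,ims=z['ts'],z['ims'];w=np.load('/tmp/wrist.npy',allow_pickle=True).item();T=np.load('/tmp/T.npy')
w['img']=ims[0]; st=read_state(); piv=np.array([*st['position'][:2],.17]); R=np.array(st['tcp_rot']);ey=np.array([-.0286,.9996,0]);ex=np.array([.9996,.0286,0])
def pt(x,y,zz,th): return piv+ex*x+ey*(y*np.cos(th)-zz*np.sin(th))+np.array([0,0,1])*(y*np.sin(th)+zz*np.cos(th))
th=np.linspace(-.4,.4,81); out=[]
ref=np.load('/tmp/ref.npy') if __import__('os').path.exists('/tmp/ref.npy') else ims[0]
np.save('/tmp/ref.npy',ref)
for (r0,r1,c0,c1),y in(((80,180,70,150),-.142),((80,180,360,430),.142)):
    tp=ref[r0:r1,c0:c1]; U=[]
    for im in ims:
        m=cv2.matchTemplate(im[60:200,max(0,c0-50):c1+50],tp,cv2.TM_CCOEFF_NORMED); _,v,_,(x,yy)=cv2.minMaxLoc(m)
        q=m[yy,x-1:x+2] if 0<x<m.shape[1]-1 else None
        s=0 if q is None else (q[0]-q[2])/(2*(q[0]-2*q[1]+q[2]))
        U.append(max(0,c0-50)+x+s-c0)
    U=np.array(U); cols=np.array([proj(w,pt(-.05,y,-.02,a),T)[1] for a in th])
    g=np.polyfit(th,cols,1)[0]; out.append((U,g)); print('y',y,'slope px/rad',g,'range',U.min(),U.max())
f=lambda t,a,b,c,om: a*np.cos(om*(t-ts[0]))+b*np.sin(om*(t-ts[0]))+c
te=read_state()['time_s']
for U,g in out:
    if len(ts)>25: p,_=curve_fit(f,ts,U/g,[.2,0,0,4.27])
    else:
        p,_=curve_fit(lambda t,a,b,c:f(t,a,b,c,4.27),ts,U/g,[.1,0,0]); p=np.r_[p,4.27]
    rs=U/g-f(ts,*p); a,b,c,om=p; d=om*(te-ts[0])
    print('amp',np.hypot(a,b),'off',c,'period',2*np.pi/om,'rms',rs.std(),'now t',te,'th',a*np.cos(d)+b*np.sin(d),'dth',om*(-a*np.sin(d)+b*np.cos(d)))
E
python3 fit.py
```

```text
y -0.142 slope px/rad 87.31507823891766 range -17.864483 30.91964
y 0.142 slope px/rad 88.47780695577428 range -21.688599 26.652649
amp 0.2785464584481424 off 0.06101318275516898 period 1.4477034545556944 rms 0.008865670667600608 now t 10.25 th 0.27197765182296973 dth 0.26099468786720253
amp 0.27558499529335145 off 0.03676715411573621 period 1.44866113316034 rms 0.008025765648044043 now t 10.25 th 0.2696278455943421 dth 0.24718115359822357
```

```bash
cat > plan.py <<'E'
import sys,numpy as np
from scipy.optimize import minimize
th0,d0,D,N,lag=map(float,sys.argv[1:6]);N=int(N)
om=2*np.pi/1.448;L=.54;dt=.005;n=int(.1/dt)
E=lambda t:np.array([[np.cos(om*t),np.sin(om*t)/om],[-om*np.sin(om*t),np.cos(om*t)]])
s0=E(lag)@[th0,d0]
# velocity jumps at t=0,.1..N*.1 give dtheta kicks
def end(v):
    s=s0.copy();pv=0;pk=[abs(s[0])]
    for vk in list(v)+[0]:
        s=s+[0,(vk-pv)/L];pv=vk
        for a in(.25,.5,.75): pk.append(abs((E(.1*a)@s)[0]))
        s2=s; s=E(.1)@s
    return s2,max(pk)
z=np.zeros(N);b=end(z)[0];A=np.array([end(e)[0]-b for e in np.eye(N)]).T
A=np.vstack([A,np.full(N,.1)]);rhs=np.r_[-b,D]
Dm=np.diff(np.vstack([np.zeros(N),np.eye(N),np.zeros(N)]),axis=0);H=Dm.T@Dm
v=np.linalg.solve(np.block([[H,A.T],[A,np.zeros((3,3))]]),np.r_[z,rhs])[:N]
c=np.round(v*10,1);c[np.argmax(abs(c))]+=round(D*100-c.sum(),1)
print('cm',(-c).tolist(),'sum',c.sum(),'end',end(c/10),'vmax',abs(c).max()/10)
E
for N in 16 20 24; do python3 plan.py .271 .254 .254 $N .05; done
```

```text
cm [0.0, -0.3, -0.9, -1.7, -2.5, -3.2, -3.7, -4.1, -3.5, -2.9, -2.1, -1.2, -0.4, 0.2, 0.5, 0.4] sum 25.4 end (array([-0.00597479,  0.01776618]), np.float64(0.2772473234890137)) vmax 0.41
cm [-0.2, -0.7, -1.3, -2.0, -2.8, -3.3, -3.6, -3.7, -3.4, -2.9, -2.1, -1.3, -0.5, 0.1, 0.5, 0.7, 0.6, 0.4, 0.1, -0.0] sum 25.4 end (array([-0.00164042, -0.01094186]), np.float64(0.2772473234890137)) vmax 0.37
cm [0.0, -0.2, -0.6, -1.2, -1.8, -2.3, -2.7, -2.5999999999999996, -2.7, -2.3, -1.8, -1.2, -0.6, -0.1, 0.2, 0.3, 0.1, -0.2, -0.6, -0.9, -1.2, -1.3, -1.1, -0.6] sum 25.400000000000002 end (array([-0.00320737,  0.00493136]), np.float64(0.2772473234890137)) vmax 0.27
```

```bash
python3 -m jog '[{"tx":0,"ty":0,"tz":0,"roll":0,"jaw":0.2},{"tx":0,"ty":-0.2,"tz":0,"roll":0,"jaw":0.2},{"tx":0,"ty":-0.6,"tz":0,"roll":0,"jaw":0.2},{"tx":0,"ty":-1.2,"tz":0,"roll":0,"jaw":0.2},{"tx":0,"ty":-1.8,"tz":0,"roll":0,"jaw":0.2},{"tx":0,"ty":-2.3,"tz":0,"roll":0,"jaw":0.2},{"tx":0,"ty":-2.7,"tz":0,"roll":0,"jaw":0.2},{"tx":0,"ty":-2.6,"tz":0,"roll":0,"jaw":0.2}]'
python3 -m jog '[{"tx":0,"ty":-2.7,"tz":0,"roll":0,"jaw":0.2},{"tx":0,"ty":-2.3,"tz":0,"roll":0,"jaw":0.2},{"tx":0,"ty":-1.8,"tz":0,"roll":0,"jaw":0.2},{"tx":0,"ty":-1.2,"tz":0,"roll":0,"jaw":0.2},{"tx":0,"ty":-0.6,"tz":0,"roll":0,"jaw":0.2},{"tx":0,"ty":-0.1,"tz":0,"roll":0,"jaw":0.2},{"tx":0,"ty":0.2,"tz":0,"roll":0,"jaw":0.2},{"tx":0,"ty":0.3,"tz":0,"roll":0,"jaw":0.2}]'
python3 -m jog '[{"tx":0,"ty":0.1,"tz":0,"roll":0,"jaw":0.2},{"tx":0,"ty":-0.2,"tz":0,"roll":0,"jaw":0.2},{"tx":0,"ty":-0.6,"tz":0,"roll":0,"jaw":0.2},{"tx":0,"ty":-0.9,"tz":0,"roll":0,"jaw":0.2},{"tx":0,"ty":-1.2,"tz":0,"roll":0,"jaw":0.2},{"tx":0,"ty":-1.3,"tz":0,"roll":0,"jaw":0.2},{"tx":0,"ty":-1.1,"tz":0,"roll":0,"jaw":0.2},{"tx":0,"ty":-0.6,"tz":0,"roll":0,"jaw":0.2}]'
python3 -m jog '[{"tx":0,"ty":0,"tz":0,"roll":0,"jaw":0.2},{"tx":0,"ty":0,"tz":0,"roll":0,"jaw":0.2}]'
python3 sw.py 36 b; python3 fit.py
```

```text
time_s: 11.05
position: [0.6174, -0.0655, 0.3132]
tcp_rot: [[-1.0, -0.029, 0.002], [-0.029, 1.0, 0.001], [-0.002, 0.001, -1.0]]
force: [0.4, 2.0, 5.1]
opening: 0.342
grasp_force: 30.0
time_s: 11.85
position: [0.6198, -0.1481, 0.3132]
tcp_rot: [[-1.0, -0.028, 0.002], [-0.028, 1.0, -0.001], [-0.002, -0.001, -1.0]]
force: [-0.5, -1.8, 4.6]
opening: 0.344
grasp_force: 30.0
time_s: 12.65
position: [0.6215, -0.2058, 0.3133]
tcp_rot: [[-1.0, -0.028, 0.002], [-0.028, 1.0, 0.0], [-0.002, 0.0, -1.0]]
force: [-0.2, 1.5, 5.7]
opening: 0.341
grasp_force: 30.0
time_s: 12.85
position: [0.6215, -0.2061, 0.3133]
tcp_rot: [[-1.0, -0.028, 0.002], [-0.028, 1.0, -0.001], [-0.002, -0.001, -1.0]]
force: [-0.2, -1.2, 5.7]
opening: 0.347
grasp_force: 30.0
[ 0.6215 -0.2061  0.3133] 12.85 14.6 14.65
y -0.142 slope px/rad 87.37308784981369 range 0.031829834 8.352875
y 0.142 slope px/rad 88.47400233534364 range 0.008666992 8.43277
amp 0.047710825258061515 off 0.048362040748918235 period 1.43777015067788 rms 0.0006764578447117335 now t 14.65 th -0.002552293717039265 dth 0.20820206280606968
amp 0.047322726196472216 off 0.048858028461454844 period 1.4392012491255484 rms 0.0009661630228249022 now t 14.65 th -0.0027229645977329365 dth 0.20625664723000248
```

View pics/b.png

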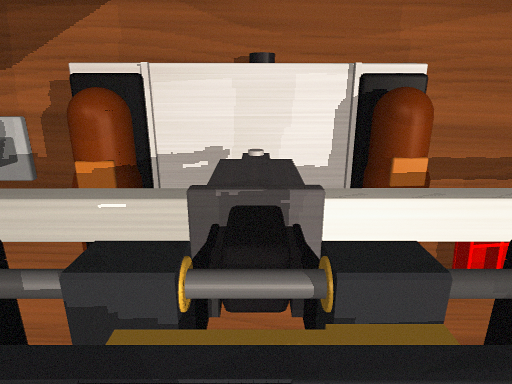

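The tray is now over the plate, and the plate's dark knob shows centred at (262,58). Residual swing is 0.047 rad, and the arm follows with almost no lag. One small corrective pass remains.

```bash
sed -i 's/1\.448;/1.440;/' plan.py; for N in 12 16; do python3 plan.py -.0026 .207 0 $N .02; done
```

```text
cm [-0.0, 0.1, 0.2, 0.4, 0.4, 0.3, 0.2, -0.0, -0.3, -0.4, -0.6, -0.3] sum -5.551115123125783e-17 end (array([ 0.00107072, -0.00233616]), np.float64(0.04051897489746959)) vmax 0.06
cm [0.2, 0.3, 0.30000000000000004, 0.4, 0.3, 0.2, 0.1, -0.1, -0.2, -0.3, -0.3, -0.3, -0.3, -0.2, -0.1, -0.0] sum -8.326672684688674e-17 end (array([-0.0005328 ,  0.00198471]), np.float64(0.034788897613843614)) vmax 0.04
```

```bash
python3 -m jog '[{"tx":0,"ty":0.2,"tz":0,"roll":0,"jaw":0.2},{"tx":0,"ty":0.3,"tz":0,"roll":0,"jaw":0.2},{"tx":0,"ty":0.3,"tz":0,"roll":0,"jaw":0.2},{"tx":0,"ty":0.4,"tz":0,"roll":0,"jaw":0.2},{"tx":0,"ty":0.3,"tz":0,"roll":0,"jaw":0.2},{"tx":0,"ty":0.2,"tz":0,"roll":0,"jaw":0.2},{"tx":0,"ty":0.1,"tz":0,"roll":0,"jaw":0.2},{"tx":0,"ty":-0.1,"tz":0,"roll":0,"jaw":0.2}]'
python3 -m jog '[{"tx":0,"ty":-0.2,"tz":0,"roll":0,"jaw":0.2},{"tx":0,"ty":-0.3,"tz":0,"roll":0,"jaw":0.2},{"tx":0,"ty":-0.3,"tz":0,"roll":0,"jaw":0.2},{"tx":0,"ty":-0.3,"tz":0,"roll":0,"jaw":0.2},{"tx":0,"ty":-0.3,"tz":0,"roll":0,"jaw":0.2},{"tx":0,"ty":-0.2,"tz":0,"roll":0,"jaw":0.2},{"tx":0,"ty":-0.1,"tz":0,"roll":0,"jaw":0.2},{"tx":0,"ty":0,"tz":0,"roll":0,"jaw":0.2}]'
python3 sw.py 36 c; python3 fit.py
python3 - <<'E'
from h import *
for n in('scene','top'):
    c=cap(n)
    for t,z in(('heater',0),('knob',.31),('tray',.105),('prop',0)):
        print(n,t,[(round(float(d['p']),2),onz(c,d['point'],z)[:2].round(3).tolist()) for d in landmark_of(n,t)][:5])
E
```

```text
time_s: 15.45
position: [0.6209, -0.1878, 0.3132]
tcp_rot: [[-1.0, -0.029, 0.002], [-0.029, 1.0, 0.001], [-0.002, 0.001, -1.0]]
force: [-0.6, 1.7, 6.0]
opening: 0.34
grasp_force: 30.0
time_s: 16.25
position: [0.6215, -0.2051, 0.3133]
tcp_rot: [[-1.0, -0.028, 0.002], [-0.028, 1.0, 0.0], [-0.002, 0.0, -1.0]]
force: [-0.5, 0.8, 4.9]
opening: 0.342
grasp_force: 30.0
[ 0.6215 -0.2051  0.3133] 16.25 18.0 18.05
y -0.142 slope px/rad 87.48984314828004 range 3.8375015 4.144951
y 0.142 slope px/rad 88.35995181697659 range 3.9532776 4.440033
amp 0.001526183994637642 off 0.04581317149078448 period 1.4264857439627991 rms 0.00021513678181568833 now t 18.05 th 0.00034404745017184126 dth 0.006549285631656229
amp 0.0027712138974477956 off 0.04783815329715854 period 1.438891626458944 rms 0.00031000347141669094 now t 18.05 th 0.000583584474298642 dth 0.01182964938322922
scene heater [(0.68, [0.617, -0.2])]
scene knob [(0.73, [0.623, -0.204])]
scene tray [(0.63, [0.619, -0.209])]
scene prop [(0.87, [0.482, 0.399]), (0.8, [0.261, 0.336]), (0.79, [0.469, 0.592]), (0.66, [0.327, -0.115])]
top heater []
top knob [(0.9, [0.622, -0.2])]
top tray [(0.55, [0.618, -0.205]), (0.54, [0.655, -0.244])]
top prop [(0.87, [0.263, 0.34]), (0.81, [0.475, 0.577]), (0.75, [0.467, 0.401]), (0.52, [0.335, -0.119]), (0.32, [0.637, -0.222])]
```

The swing is down to about 0.002 rad with the tray centred. I'll let go gently, back off upwards, wait and check.

```bash
python3 -m jog '[{"tx":0,"ty":0,"tz":0,"roll":0,"jaw":0.4},{"tx":0,"ty":0,"tz":0,"roll":0,"jaw":0.5},{"tx":0,"ty":0,"tz":0,"roll":0,"jaw":0.7},{"tx":0,"ty":0,"tz":0,"roll":0,"jaw":0.7},{"tx":0,"ty":0,"tz":-1,"roll":0,"jaw":0.7},{"tx":0,"ty":0,"tz":-3,"roll":0,"jaw":0.7},{"tx":0,"ty":0,"tz":-4,"roll":0,"jaw":0.7},{"tx":0,"ty":0,"tz":-1,"roll":0,"jaw":0.7}]'
for i in 1 2 3; do python3 -m jog '[{"tx":0,"ty":0,"tz":0,"roll":0,"jaw":0.7},{"tx":0,"ty":0,"tz":0,"roll":0,"jaw":0.7},{"tx":0,"ty":0,"tz":0,"roll":0,"jaw":0.7},{"tx":0,"ty":0,"tz":0,"roll":0,"jaw":0.7},{"tx":0,"ty":0,"tz":0,"roll":0,"jaw":0.7},{"tx":0,"ty":0,"tz":0,"roll":0,"jaw":0.7},{"tx":0,"ty":0,"tz":0,"roll":0,"jaw":0.7},{"tx":0,"ty":0,"tz":0,"roll":0,"jaw":0.7}]' | head -2; done
python3 - <<'E'
from h import *
c=[]
for n in('scene','top'):
    d=cap(n); c.append(d['img'])
    print(n,[(t,onz(d,x['point'],z)[:2].round(3).tolist()) for t,z in(('heater',0),('knob',.31),('tray',.105)) for x in landmark_of(n,t)[:1]])
ims=[capture('wrist')['img'].astype(int) for _ in range(8)]
print('wrist change',[float(abs(ims[0]-i)[60:180].mean().round(2)) for i in ims[1:]])
save('fin',np.vstack(c),.78)
E
```

```text
time_s: 19.35
position: [0.6227, -0.2063, 0.4087]
tcp_rot: [[-1.0, -0.028, 0.009], [-0.028, 1.0, -0.005], [-0.009, -0.005, -1.0]]
force: [0.8, 0.5, 1.1]
opening: 0.696
grasp_force: 0.0
time_s: 20.15
position: [0.6209, -0.2054, 0.4025]
time_s: 20.95
position: [0.6209, -0.2054, 0.4026]
time_s: 21.75
position: [0.6209, -0.2054, 0.4025]
scene [('heater', [0.616, -0.207]), ('knob', [0.618, -0.211]), ('tray', [0.623, -0.199])]
top [('knob', [0.634, -0.2]), ('tray', [0.621, -0.202])]
wrist change [2.65, 2.7, 2.77, 2.83, 2.89, 2.92, 2.98]
```

View pics/fin.png

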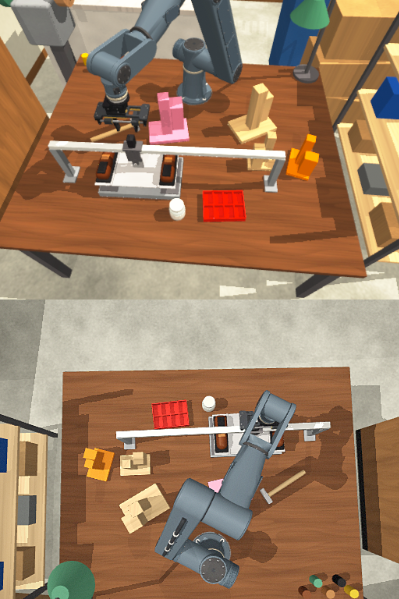

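The final view shows the tray level over the plate at (138,172), the prop upright near (262,150) and the trolley released.

```bash
python3 -c "
from rig import *
print(hand_in())"
```

```text
the job is handed in; nothing more can be done
None
```

The job is handed in, but no verdict came back: the prop is standing upright on the bench about 0.12 m from where it started, and the tray hangs level over the drying plate within a few mm of centre. Its swing was about 0.002 rad just before I let go of the trolley.

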